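# Snap the battery pack into the trainer board's cradle

## Task

Get the battery cradle on the white trainer board ready and fit the pack: first nudge the stiff end stop along its track until its inner edge lines up with the engraved mark, without going past it. Then lay the battery pack (the box with a bevelled rail along both bottom edges) on top of the four spring clips between stop and end wall and let go of it, and press it down from above, without gripping it, until it snaps in flat on the bed; stop pushing there, do not ram it, and leave everything else on the bench undisturbed.

Things in the scene. Friction and masses are not known exactly. Their poses are not given: they have to be found in the camera images.
- board: Fixed white trainer board, plate 165 x 245 x 10 mm. Origin on the bench under the middle of the battery cradle; y axis = cradle length. In this frame, mm: plate x -50..115, y -155..90, top z 10; end wall (black block) x -35..35, y 47.5..63.5, to z 40; stop track x -25..25, y -150 to the mark; breadboard x 60..106, y -79..87, to z 19, its chips to z 25.
- seat (a point): Middle of the top of the cradle's bed (rubber pad, 58 x 90 mm) when not pressed, 16 mm above the bench; axes as the board. The pack's origin comes here when it is fully home.
- clips (a point): Point midway between the tops of the four steel spring clips, 29.5 mm above the bench; axes as the board. Clips at x +-31 mm, y +-28 mm (each 18 mm long in y), inner lips of 3 mm radius, top 29.5 mm above the bench, 56 mm apart at the lips. They yield sideways (board x) as the pack is pressed in between them.
- bed (a joint): How far the cradle's bed (springy rubber pad, 58 x 90 mm, 6 mm thick) is pressed down, m: 0 at rest, about 10 N per mm. Under a seated pack that nobody presses it is below 0.001; above 0.004 it is being rammed.
- mark (a point): Middle of the engraved mark on the plate's top, 10 mm above the bench: a black line across the track (along the board's x), seen as two strokes beside the track, x -43..-29 and 29..43 mm, at board y = -48.5 mm.
- stop (a joint): Travel of the end stop along the board's +y, m: 0 is fully open (away from the end wall), 0.080 has its inner edge exactly on the mark, 0.092 is the end of travel. It slides stiffly (about 5 N of friction) and stays where it is left. Starts 20 to 65 mm short of the mark.
- stop_edge (a point): Middle of the stop's inner (+y) edge, 24.5 mm above the bench; axes as the board. Black sliding block: foot 50 (x) x 20 (y) mm, from this edge to 20 mm behind it (-y), 10.5..24.5 mm above the bench; on it a tab 40 (x) x 10 (y) mm, 8.5..18.5 mm behind the edge, to 50.5 mm above the bench. Push it on the tab's outer (-y) face.
- pack: Loose black battery pack, about 0.14 kg, 90 (y) x 64 (x) x 34 mm tall, origin at the centre of its underside. Lowest 10 mm: bevelled rails along both long edges, 64 mm over their ridges, 54 mm underneath. Above, the body is 46 mm wide: grip it there across x. Either way round fits. Laid on the clips, its underside is about 26.7 mm above the bench; a press of 8 to 15 N snaps it in, at times one side after the other; home: underside 16 mm, top 50 mm.
- relay: Bystander: loose black box 50 (x) x 60 (y) x 34 mm, no rails; origin at the centre of its underside. May swap places with pack and capacitor.
- capacitor: Bystander: loose black upright cylinder, 38 mm diameter, 57 mm tall; origin at the centre of its underside. May swap places with pack and relay.
- spool: Bystander: loose grey spool, 54 mm diameter, 40 mm tall, standing on the board's plate by the breadboard; origin at its underside.
- spray: Bystander: loose spray can, 56 mm diameter, 170 mm tall, on the bench beyond the end wall; origin at its underside.
- flux: Bystander: loose amber jar, 42 mm diameter, 75 mm tall, on the bench on the robot's side of the cradle; origin at its underside.
- driver: Bystander: loose screwdriver lying on the bench, 130 mm long along its x, under 35 mm high.
- cutters: Bystander: loose side cutters lying on the bench, 120 mm long along their x, 14 mm high.
Mind the look-alikes: they are no part of the job. What is shaped like the pack but blue or yellow is not meant.

How it is judged:
On the way, in this order (a step that is already met when the one before it is completed fails the run):
1. the stop's inner edge is at the mark within 3 mm, and at rest (value of joint stop between 0.077 and 0.083 m and velocity of joint stop between -0.005 and 0.005 m/s), for 0.3 s.
2. the pack lies on the clips over the bed, let go (x of pack in the frame of seat between -0.006 and 0.006 m and y of pack in the frame of seat between -0.01 and 0.01 m and angle between the y axis of pack and the y axis of seat, either way round below 0.12 rad and angle between pack's own z axis and vertical below 0.12 rad and z of pack in the frame of seat between 0.0065 and 0.0145 m and linear speed of pack below 0.02 m/s and contact force between the fingers and pack below 0.3 N), for 0.2 s.
3. the pack has snapped down flat on the bed (x of pack in the frame of seat between -0.006 and 0.006 m and y of pack in the frame of seat between -0.01 and 0.01 m and z of pack in the frame of seat below 0.003 m and angle between pack's own z axis and vertical below 0.035 rad and angle between the y axis of pack and the y axis of seat, either way round below 0.06 rad), for 0.2 s.
At the end, for the whole second after the job is handed in: The stop's inner edge is within 3 mm of the mark; the pack is snapped in on the bed: its underside within 3 mm of the bed's top, within 6 mm across and 10 mm along of the bed's middle, level within 0.035 rad and along the cradle within 0.06 rad, released and at rest (all of step 3 and value of joint stop between 0.077 and 0.083 m and linear speed of pack below 0.01 m/s and contact force between the fingers and pack below 0.3 N and contact force between the fingers and board below 0.3 N); the robot touches nothing.
It fails at once if the stop goes more than 4 mm past the mark (value of joint stop above 0.084 m).
It fails at once if the pack is rammed: the springy bed is pressed in by more than 4 mm (about 40 N) (value of joint bed above 0.004 m).
It fails at once if a bystander is moved more than 20 mm or tipped over (distance of any of relay, capacitor, spool, spray, flux, driver, cutters from where it was at the start of the episode above 0.02 m or angle between any of relay, capacitor, spool, spray, flux's own z axis and vertical above 0.5 rad).
It also fails if it takes over 69 s, if anything falls off the work surface, if the arm or the gripper's body presses on something with over 40 N, if the wrist force passes 120 N, or if a joint passes its speed limit or range.

## Robot

A 6-joint arm with a two-finger parallel gripper is mounted at the origin on the work surface. World frame = base frame: x ahead of the robot, y to its left, z up, the work surface at z = 0. Lengths are in m, angles in rad, forces in N, time in s.
With the tool pointing down it reaches from about 0.275 to 0.825 m from the base axis. Payload 4.9 kg.
Tool frame: the origin (TCP) lies at the very end of the fingers, on their centre line; the grasp point (between the pads) lies 19 mm behind it; z points along the fingers, y is the line along which they close (so a half turn about z gives the same grasp; the last joint's range is limited). The gripper opens to 85 mm and grips with 20 to 120 N. Pads are 22 mm wide; open, the fingers measure 114 mm over their backs; the gripper's body (76 mm by 85 mm) begins 54 mm behind the grasp point. The pads swing forward as they close: fully open they stand 13 mm farther back than shut.
Start: joints at [1.078, 0.326, -0.193, 1.052, 0, 1.437], TCP at [0.193, 0.515, 0.231] pointing down, gripper open.
Joint ranges: [-2.65, 2.65], [-0.97, 1.79], [-1.3, 1.35], [-1.93, 2.1], [-1.47, 1.37], [-3.14, 3.14]. Speed limits (rad/s): [2.57, 2.57, 3.14, 3.14, 3.14, 3.14].

## Interface

Orientations are given as a 3x3 rotation matrix whose columns are the frame's x, y, z axes.
In Python, from rig import env gives the robot as it stands. The module is installed in compiled form; this text tells all that it offers.
- The arm moves only by the shell command python3 -m creep 'ROWS' [OPENING] [FORCE]. ROWS is a JSON object of lists of equal length, an entry for each row: "travel": the shift along the tool's x, y, z in mm, a list of three; "twist": the turn about the tool's z in degrees. In form: {"travel": [[dx, dy, dz], ...], "twist": [twist, ...]}. A call has 1 to 12 rows; each row shifts and turns the commanded pose from where the row before left it, along the tool's axes as they then stand; what a row does not reach is not made up. A row lasts 1/10 s, in which the tool goes at most 50 mm and 8.59 degrees, less where a joint would pass 70% of its speed; a pose out of reach is approached as far as the arm can. A call is refused whole if a number of a shift passes 50 or a number of a turn 8.59, either way. A call with a gripper value outside its range is refused whole. OPENING is the finger opening in mm, from 0 to 85.4, set as the call begins (- or left out, the last holds). The fingers move at their own pace and stop on an object; FORCE is the grip in N (left out, the last holds). Time passes only in rows, so rows that do not move let the fingers close. It gives the time, the measured TCP pose, the force, the opening and the grip force at its end, in the units of the state.
- env.state(): the state, without advancing time (a new reading comes with each control period).
- env.camera(name): name is "scene" or "top"; returns (picture, depth): 420x560x3 uint8, blue, green, red; 420x560 float32, m along the optical axis (not along the pixel's ray), 0 where there is no reading.
- env.camera_params(name): a dict with "fovy" (degrees; the focal length in pixels is half the picture's height over the tangent of half this angle, whatever the lens; pixels are square), "cx", "cy" (the principal point, pixels), "k1" (the pictures are not rectified: a ray, as slopes to the right and down, at radius r is drawn at 1 + k1 r^2 times it, then the intrinsics apply), "T" (4x4, takes a point from camera to world coordinates). Camera axes: x right, y up, looking along -z (the intrinsics and any distortion apply to the point x, -y, -z); pixel columns grow to the right and rows downward; lengths in m; the calibration is good to about 2 mm. A picture is of the moment at which its call begins. camera_params takes no time and is no camera call.
- env.job_done(): hands the job in; it is judged then, once.
Trained networks look in the newest picture that a camera, given by its name, has taken for a name from the list of things; names that differ only in an ending like _2 or _b are one class to them, and where a whole thing is asked for, a point or a joint stands for the part that bears it (a point fixed in the world has none). Each returns a list of dicts, best first, with "score" (0 to 1); they miss things now and then, are a little off and sometimes report something else, mostly with a low value. They report only what shows in the picture. A call takes as long as a camera call. They do not tell look-alikes from the thing itself.
- env.regions_of(target, camera): "pixels" (420x560 bool, what is visible of it) and "uv" ([column, row] in pixels, amid what is visible of it).
- env.pinpoint(target, camera): "uv" ([column, row] in pixels: a listed point, or the origin of a listed thing).
The state is a dict: "time": time; "joint_pos": joint angles; "joint_vel": joint speeds; "tau": joint torques, N m; "eef_pos": TCP position; "tool_rot": TCP orientation; "ft_force": force on the tool from outside, world axes, zero at the start; "moment": the same for the moment, N m; "grip_width": opening from 0.0 (shut) to 1.0 (fully open); "grasp_force": force on a finger pad.
Only numpy, scipy, OpenCV 4.12 (cv2) and the standard library are available. Lean on these libraries where they do the work, as an engineer would, in place of code of your own. Each camera call takes 0.05 s, during which the arm holds its last target. There are 200 camera calls.

## Working session

There is one attempt and no reset: what is moved stays moved. The work goes in short steps, Python scripts to look and compute and a shell command to move; the robot and the scene stay as the last step left them, time stands still between calls to the robot, and variables do not carry over. Pictures are saved under pics/ and viewed, at most 10 in all, crops included, and the job is handed in when it is done.

```bash
mkdir -p pics; cat > h.py <<'E'
import numpy as np, cv2
from rig import env
def K(n):
    p=env.camera_params(n); f=210/np.tan(np.radians(p["fovy"])/2)
    return p,f
def ray(n,uv):
    p,f=K(n); d=np.array([(uv[0]-p["cx"])/f,(uv[1]-p["cy"])/f]); u=d.copy()
    for _ in range(20): u=d/(1+p["k1"]*(u@u))
    T=np.array(p["T"]); return T[:3,3],T[:3,:3]@np.array([u[0],-u[1],-1.])
def at_z(n,uv,z):
    o,d=ray(n,uv); return o+d*(z-o[2])/d[2]
def at_d(n,uv,dep):
    o,d=ray(n,uv); return o+d*dep
def proj(n,P):
    p,f=K(n); T=np.array(p["T"]); c=T[:3,:3].T@(np.array(P)-T[:3,3]); s=np.array([c[0],-c[1]])/-c[2]
    s=s*(1+p["k1"]*(s@s)); return s*f+[p["cx"],p["cy"]]
def cloud(n,dep,mask):
    return np.array([at_d(n,(u,v),dep[v,u]) for v,u in zip(*np.nonzero(mask&(dep>0)))])
E
python3 - <<'E'
from h import *
for n in("top","scene"):
    im,d=env.camera(n); cv2.imwrite(f"pics/{n}0.png",im); np.save(f"{n}0.npy",d); print(n,np.round(env.camera_params(n)["T"],3).tolist())
    for t in("mark","seat","clips","stop_edge","pack","relay","capacitor","board","spool","spray","flux","driver","cutters"):
        for r in env.pinpoint(t,n)[:3]:
            u,v=np.round(r["uv"]).astype(int); z=at_d(n,r["uv"],d[min(v,419),min(u,559)])
            print(t,np.round(r["uv"],1),round(r["score"],2),np.round(z,3))
print(env.state()["tool_rot"],env.state()["time"])
E
```

```text
top [[0.017, 0.996, -0.084, 0.459], [-1.0, 0.019, 0.023, -0.004], [0.024, 0.083, 0.996, 0.919], [0.0, 0.0, 0.0, 1.0]]
mark [216.5 179.1] 0.66 [0.595 0.116 0.018]
seat [204.7 188. ] 0.56 [0.574 0.143 0.016]
seat [404.9 196.7] 0.29 [ 0.56  -0.317  0.037]
clips [202.8 190.3] 0.91 [0.569 0.148 0.015]
clips [218.2 177.8] 0.68 [0.6   0.114 0.007]
stop_edge [199.9 188.5] 0.66 [0.573 0.154 0.015]
stop_edge [240.3 166.6] 0.52 [0.627 0.063 0.011]
pack [380.6 305.2] 0.75 [ 0.315 -0.26   0.034]
relay [348.9 186.9] 0.73 [ 0.58  -0.187  0.038]
board [204.8 190.5] 0.97 [0.568 0.143 0.014]
spool [227.3 136.6] 0.95 [0.687 0.091 0.051]
spray [139.6 214. ] 0.82 [0.508 0.274 0.067]
flux [216.  223.8] 0.82 [0.49  0.107 0.073]
flux [346.7 185.5] 0.6 [ 0.584 -0.183  0.035]
flux [371.7 246.6] 0.4 [ 0.445 -0.24   0.034]
driver [315.5 249.6] 0.84 [ 0.436 -0.114  0.02 ]
cutters [363.2 127.1] 0.82 [ 0.728 -0.227  0.011]
scene [[0.779, -0.353, 0.518, 1.1], [0.627, 0.427, -0.652, -0.747], [0.009, 0.833, 0.554, 0.685], [0.0, 0.0, 0.0, 1.0]]
mark [335.6 217.2] 0.67 [0.59  0.109 0.016]
seat [339.2 203.7] 0.76 [0.565 0.163 0.017]
clips [336.4 201.2] 0.66 [0.554 0.167 0.018]
stop_edge [335.  230.1] 0.7 [0.631 0.042 0.033]
pack [138.9 255.5] 0.82 [ 0.349 -0.293  0.022]
pack [186.8 270.5] 0.8 [ 0.464 -0.259  0.02 ]
pack [351.2 179.8] 0.7 [0.528 0.279 0.022]
relay [250.3 285.9] 0.82 [ 0.604 -0.217  0.028]
capacitor [190.7 320.2] 0.7 [ 0.575 -0.349  0.019]
capacitor [334.2 212.9] 0.28 [0.578 0.12  0.017]
board [333.6 210.7] 0.58 [0.572 0.127 0.018]
spray [350.5 182.8] 0.97 [0.527 0.278 0.013]
flux [299.6 206.6] 0.58 [0.49  0.096 0.011]
cutters [291.7 327.9] 0.64 [ 0.727 -0.242  0.014]
[[-9.36330316e-01  3.51120405e-01 -2.16113525e-05]
 [ 3.51120406e-01  9.36330316e-01 -1.74238653e-05]
 [ 1.41174899e-05 -2.39026802e-05 -1.00000000e+00]] 1.4
```

View pics/top0.png

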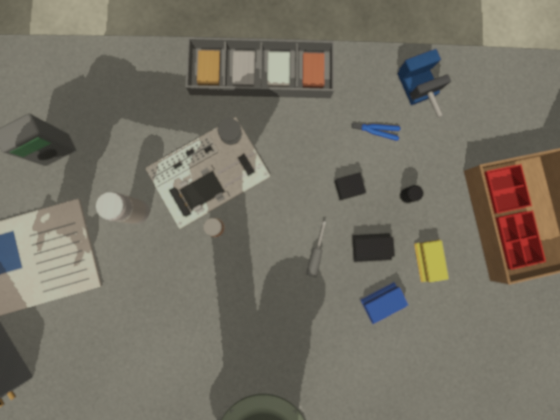

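View pics/scene0.png

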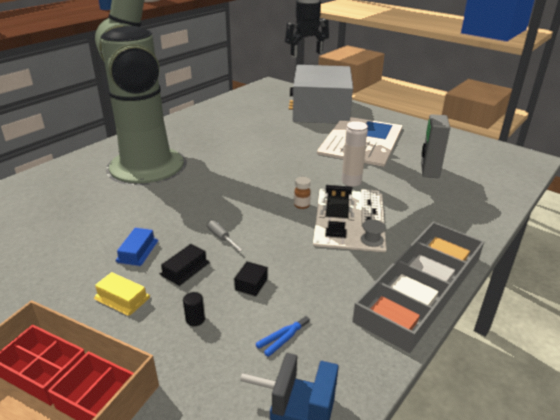

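The top view shows the board with stop at (246,164), bed at (203,190) and end wall at (180,203). The robot shadow crosses the scene but not the board's stop.
Could be taken for the pack: black box (373,247), black box (350,186: square, the relay), black round (412,193: the capacitor), blue box (384,303), yellow box (432,261). I choose (373,247), which is black, elongated and stepped. I'll check it in a crop.

```bash
python3 - <<'E'
from h import *
im=cv2.imread("pics/top0.png"); d=np.load("top0.npy")
a=cv2.resize(im[120:235,135:280],(725,575),interpolation=cv2.INTER_CUBIC)
s=cv2.imread("pics/scene0.png")
b=cv2.resize(im[225:275,340:405],(390,300),interpolation=cv2.INTER_CUBIC);c=cv2.resize(s[235:300,155:235],(369,300),interpolation=cv2.INTER_CUBIC)
cv2.imwrite("pics/boardc.png",a); cv2.imwrite("pics/packc.png",np.hstack([b,c]))
def cl(n,d,box):
    m=np.zeros(d.shape,bool); m[box[1]:box[3],box[0]:box[2]]=1; return cloud(n,d,m)
def rect(P):
    r=cv2.minAreaRect((P[:,:2]*1000).astype(np.float32)); return np.round(r[0],1),np.round(r[1],1),round(r[2],1),len(P)
P=cl("top",d,(345,225,400,270)); 
for lo,hi in((.008,.06),(.028,.06)):
    print("pack",lo,rect(P[(P[:,2]>lo)&(P[:,2]<hi)]), np.median(P[P[:,2]>.028][:,2]))
env.camera("top")
r=env.regions_of("board","top")[0]["pixels"]; Q=cloud("top",d,r.astype(bool)); Q=Q[(Q[:,2]>-.01)&(Q[:,2]<.06)]
print("board",rect(Q))
# board white pixels, plane z=10
hsv=cv2.cvtColor(im,cv2.COLOR_BGR2HSV); w=(hsv[...,2]>150)&r.astype(bool)
print("white",rect(np.array([at_z("top",(u,v),.01) for v,u in zip(*np.nonzero(w))])))
W=cl("top",d,(165,185,195,220)); W=W[(W[:,2]>.033)&(W[:,2]<.045)]; print("wall",rect(W))
W=cl("top",d,(230,145,262,180)); print("tab",rect(W[(W[:,2]>.042)]),"foot+tab",rect(W[(W[:,2]>.019)]))
np.set_printoptions(linewidth=200)
E
```

```text
pack 0.008 (array([ 442.4, -246.3]), array([61.1, 91.3]), 3.3, 980) 0.03355914886490341
pack 0.028 (array([ 442.8, -246.3]), array([46. , 89.9]), 3.7, 779) 0.03355914886490341Traceback (most recent call last):
  File "<stdin>", line 15, in <module>
  File "h.py", line 18, in cloud
    return np.array([at_d(n,(u,v),dep[v,u]) for v,u in zip(*np.nonzero(mask&(dep>0)))])
                     ~~~~^^^^^^^^^^^^^^^^^^
  File "h.py", line 13, in at_d
    o,d=ray(n,uv); return o+d*dep
        ~~~^^^^^^
  File "h.py", line 7, in ray
    p,f=K(n); d=np.array([(uv[0]-p["cx"])/f,(uv[1]-p["cy"])/f]); u=d.copy()
        ~^^^
  File "h.py", line 4, in K
    p=env.camera_params(n); f=210/np.tan(np.radians(p["fovy"])/2)
ValueError: time passes only in moves, steps and waits
```

View pics/boardc.png

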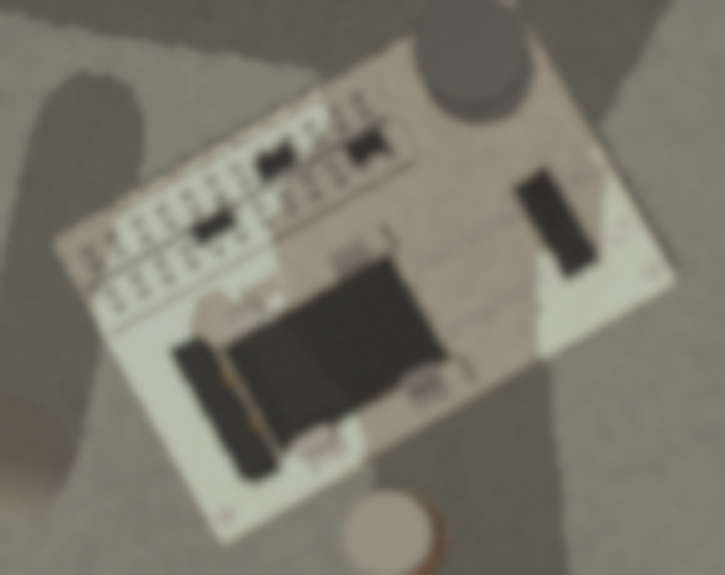

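View pics/packc.png

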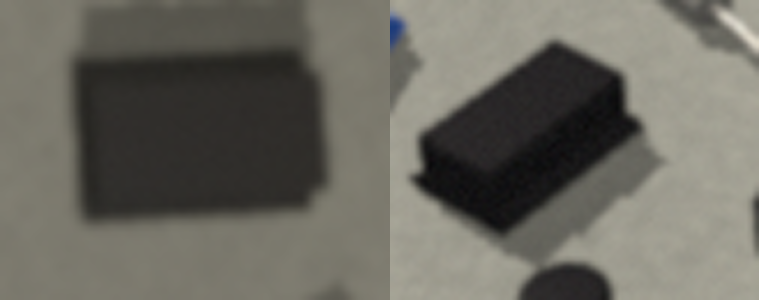

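The crop shows the black box with bevelled rails at (373,247): it is the pack. On the board crop, the mark strokes are at top-view px (213,167) and (228,194), and the stop is at about (246,164).

```bash
python3 - <<'E'
s=open("h.py").read().replace("""    p=env.camera_params(n); f=""","""    if n not in C: C[n]=env.camera_params(n)
    p=C[n]; f=""").replace("def K","C={}\ndef K")
s+='''
def rect(P):
    r=cv2.minAreaRect((P[:,:2]*1000).astype(np.float32)); return np.round(r[0],1),np.round(r[1],1),round(r[2],1),len(P)
def cl(n,d,box):
    m=np.zeros(d.shape,bool); m[box[1]:box[3],box[0]:box[2]]=1; return cloud(n,d,m)
'''
open("h.py","w").write(s)
E
python3 - <<'E'
from h import *
from scipy.optimize import least_squares
d=np.load("top0.npy")
c=lambda u,v:(135+(u-2)/5,120+(v-2)/5)
pts=[(c(55,242),(115,90)),(c(225,545),(-50,90)),(c(677,283),(-50,-155)),(c(390,237),(36,-48.5)),(c(465,369),(-36,-48.5))]
W=np.array([at_z("top",p,.010)[:2]*1000 for p,_ in pts]); B=np.array([b for _,b in pts],float)
# wall top z40: corners
w=[(c(172,350),(35,63.5)),(c(250,480),(-35,63.5))]
def R(t): return np.array([[np.cos(t),-np.sin(t)],[np.sin(t),np.cos(t)]])
f=lambda q:(q[:2]+B@R(q[2]).T-W).ravel()
q=least_squares(f,[570,145,1.1]).x; print("board",np.round(q,3),"deg",np.degrees(q[2]),np.round(f(q).reshape(-1,2),1).tolist())
inv=lambda P:np.c_[(P[:,:2]*1000-q[:2])@R(q[2]),P[:,2]*1000]
X=inv(cl("top",d,(165,180,200,222))); X=X[(X[:,2]>34)&(X[:,2]<46)]; print("wall xy",np.percentile(X,[2,98],axis=0).round(1).tolist())
X=inv(cl("top",d,(230,145,262,180))); T=X[X[:,2]>44]; print("tab",np.percentile(T,[2,50,98],axis=0).round(1).tolist())
F=X[X[:,2]>19]; print("foot",np.percentile(F,[2,98],axis=0).round(1).tolist())
X=inv(cl("top",d,(175,165,232,215)));X=X[(X[:,2]>22)&(X[:,2]<33)&(abs(X[:,0])<45)&(abs(X[:,1])<45)];print("clips",len(X),[X[(X[:,0]*a>0)&(X[:,1]*b>0)].mean(0).round(1).tolist() if ((X[:,0]*a>0)&(X[:,1]*b>0)).any() else 0 for a in(1,-1) for b in(1,-1)])
X=inv(cl("top",d,(180,165,230,215)));X=X[(abs(X[:,2]-16)<2.5)];print("bed",np.percentile(X,[2,50,98],axis=0).round(1).tolist())
np.save("q.npy",q)
E
```

```text
board [5.68183e+02 1.49339e+02 5.48000e-01] deg 31.384005804372066 [[0.4, 2.4], [-0.6, 1.2], [0.8, -1.7], [-0.3, -0.6], [-0.3, -1.4]]
wall xy [[-33.7, 47.9, 35.6], [33.2, 63.6, 42.8]]
tab [[-19.4, -126.5, 45.5], [0.1, -121.4, 50.1], [19.0, -116.7, 53.6]]
foot [[-23.8, -126.5, 21.7], [22.2, -108.7, 53.2]]
clips 122 [[32.2, 28.1, 28.3], [32.1, -27.9, 28.4], [-32.4, 27.8, 28.5], [-32.3, -28.1, 27.8]]
bed [[-29.6, -44.1, 13.7], [2.1, 2.1, 15.8], [63.9, 43.9, 18.2]]
```

```bash
cat >> h.py <<'E'
q=np.array([568.18,149.34,0.54776])
def st():
    s=env.state(); c,n=np.cos(q[2]),np.sin(q[2]); p=np.array(s["eef_pos"])*1000; e=p[:2]-q[:2]; R=np.array(s["tool_rot"])
    print("board xyz",round(c*e[0]+n*e[1],1),round(-n*e[0]+c*e[1],1),round(p[2],1),"world",p.round(1),"tool y deg",round(np.degrees(np.arctan2(R[1,1],R[0,1])),2),"F",np.round(s["ft_force"],1),"t",round(s["time"],2),"grip",s["grip_width"],round(s["grasp_force"],1),"j6",round(s["joint_pos"][5],2))
E
python3 -m creep '{"travel":[[0,0,0],[0,0,0],[0,0,0],[0,0,0],[0,0,0]],"twist":[7.6,7.6,7.6,7.6,7.6]}' 0 40; python3 -c "from h import *; st()"
```

```text
time: 2.0
eef_pos: [0.1931, 0.515, 0.2313]
tool_rot: [[-0.517, 0.856, 0.0], [0.856, 0.517, 0.0], [0.0, 0.0, -1.0]]
ft_force: [0.2, 0.6, -0.0]
grip_width: 0.144
grasp_force: 0.0
board xyz -129.7 507.5 231.3 world [193.1 515.  231.3] tool y deg 31.13 F [ 0.2  0.6 -0. ] t 2.0 grip 0.14381989338928317 0.0 j6 2.11
```

```bash
python3 -m creep '{"travel":[[-47,9,0],[-47,9,0],[-47,9,0],[-47,9,0],[-47,9,0],[-47,9,0],[-47,9,0],[-47,9,0],[-47,9,0],[-47,9,0],[-47,9,0],[-47,9,0]],"twist":[0,0,0,0,0,0,0,0,0,0,0,0]}' >/dev/null; python3 -c "from h import *; st()"
```

```text
board xyz -21.1 -58.5 231.4 world [580.6  88.4 231.4] tool y deg 31.43 F [1.1 0.5 0.1] t 3.2 grip -0.0029327436289477947 0.0 j6 1.05
```

```bash
python3 -m creep '{"travel":[[-45,10,0],[-48,11,0],[0,0,45],[0,0,45],[0,0,45],[0,0,40],[0,0,22],[0,0,0],[0,0,0]],"twist":[0,0,0,0,0,0,0,0,0]}' >/dev/null; python3 -c "from h import *; st()"
```

```text
board xyz 0.1 -149.5 34.6 world [646.1  21.7  34.6] tool y deg 31.44 F [0.8 0.4 0.4] t 4.1 grip -0.0011142689531830983 0.0 j6 0.94
```

```bash
python3 -m creep '{"travel":[[5,0,0],[5,0,0],[5,0,0],[5,0,0],[5,0,0],[5,0,0],[5,0,0],[5,0,0],[5,0,0],[5,0,0],[5,0,0],[0,0,0]],"twist":[0,0,0,0,0,0,0,0,0,0,0,0]}' >/dev/null
cat > tab.py <<'E'
from h import *
st()
im,d=env.camera("top"); K("top")
def inv(P):
    t=q[2]; R=np.array([[np.cos(t),-np.sin(t)],[np.sin(t),np.cos(t)]]); return np.c_[(P[:,:2]*1000-q[:2])@R,P[:,2]*1000]
X=inv(cl("top",d,(175,145,262,210)))
X=X[(abs(X[:,0])<18)&(X[:,1]>-135)&(X[:,1]<-43)&(X[:,2]>18)]
F=X[X[:,2]<29]; T=X[(X[:,2]>44)&(X[:,2]<54)]
print("foot y",np.percentile(F[:,1],[1,50,99]).round(1),len(F),"tab y",np.percentile(T[:,1],[2,50,98]).round(1),len(T), "tabmid+13.5",round(np.percentile(T[:,1],[2,98]).mean()+13.5,1))
cv2.imwrite("pics/tab.png",cv2.resize(im[140:225,160:270],(770,595),interpolation=cv2.INTER_CUBIC))
E
python3 tab.py
```

```text
board xyz 1.0 -95.6 36.0 world [618.8  68.2  36. ] tool y deg 31.44 F [ 2.2 -3.9  4.7] t 5.3 grip -0.0013165554039454976 2.2 j6 1.01Traceback (most recent call last):
  File "tab.py", line 9, in <module>
    print("foot y",np.percentile(F[:,1],[1,50,99]).round(1),len(F),"tab y",np.percentile(T[:,1],[2,50,98]).round(1),len(T), "tabmid+13.5",round(np.percentile(T[:,1],[2,98]).mean()+13.5,1))
                   ~~~~~~~~~~~~~^^^^^^^^^^^^^^^^^^
    return _quantile_unchecked(
        a, q, axis, out, overwrite_input, method, keepdims, weights)
    return _ureduce(a,
                    func=_quantile_ureduce_func,
    ...<5 lines>...
                    overwrite_input=overwrite_input,
                    method=method)
    r = func(a, **kwargs)
    result = _quantile(arr,
                       quantiles=q,
    ...<2 lines>...
                       out=out,
                       weights=wgt)
    slices_having_nans = np.isnan(arr[-1, ...])
                                  ~~~^^^^^^^^^
IndexError: index -1 is out of bounds for axis 0 with size 0
```

```bash
python3 -m creep '{"travel":[[-15,0,0],[0,0,-40],[0,0,-40],[0,0,-20],[-43,-26,0],[-43,-26,0],[-43,-26,0],[-43,-26,0],[0,0,0],[0,0,0]],"twist":[0,0,0,0,0,0,0,0,0,0]}' >/dev/null; python3 tab.py
```

```text
board xyz -104.8 -281.4 133.4 world [ 625.2 -145.4  133.4] tool y deg 31.27 F [-0.1  0.8  0.3] t 6.35 grip 0.0030369795202810053 0.0 j6 0.68
foot y [-87.1 -72.  -67.5] 65 tab y [-85.4 -80.6 -76. ] 71 tabmid+13.5 -67.2
```

View pics/tab.png

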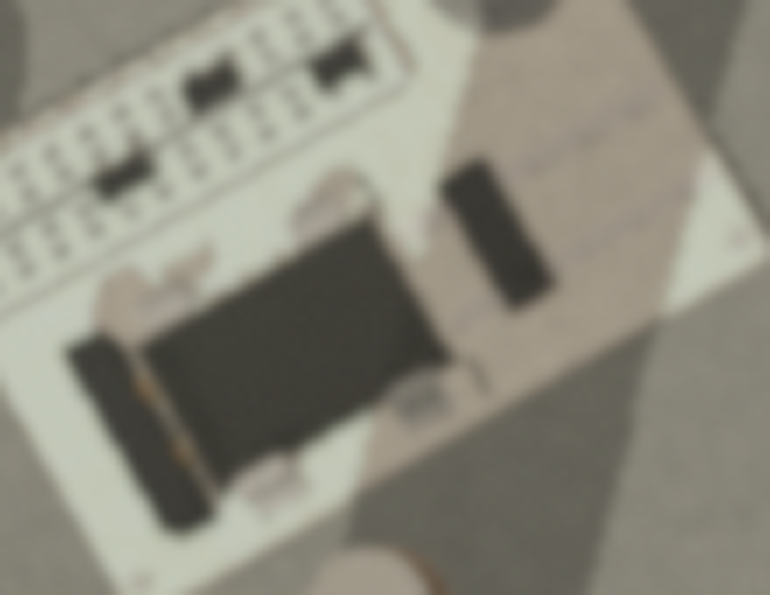

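The crop shows the stop at crop px (497,235), about 19 mm short of the mark strokes at crop px (365,190) and (483,375). I'll return and push the rest.

```bash
python3 -m creep '{"travel":[[43,26,0],[43,26,0],[43,26,0],[43,26,0],[0,0,33],[0,0,33],[0,0,32],[0,0,0],[0,0,0]],"twist":[0,0,0,0,0,0,0,0,0]}' >/dev/null; python3 -c "from h import *; st()"
```

```text
board xyz -0.2 -107.7 36.2 world [624.1  57.3  36.2] tool y deg 31.56 F [0.  0.4 0.7] t 7.3 grip 0.0018381466804768512 0.0 j6 0.99
```

```bash
python3 -m creep '{"travel":[[5,0,0],[5,0,0],[4,0,0],[4,0,0],[4,0,0],[4,0,0],[3,0,0],[1,0,0],[1,0,0],[0,0,0],[0,0,0]],"twist":[0,0,0,0,0,0,0,0,0,0,0]}' >/dev/null; python3 -c "from h import *; st()"; python3 -m creep '{"travel":[[-15,0,0],[0,0,-40],[0,0,-40],[0,0,-40],[-43,-26,0],[-43,-26,0],[-43,-26,0],[-43,-26,0],[-43,-26,0],[0,0,0],[0,0,0]],"twist":[0,0,0,0,0,0,0,0,0,0,0]}' 85 >/dev/null; sed -i 's/<-43)/<-43)/; s/pics\/tab.png/pics\/tab2.png/' tab.py; python3 tab.py
```

```text
board xyz 0.8 -80.2 37.8 world [610.6  81.3  37.8] tool y deg 31.4 F [ 2.6 -4.2  3.5] t 8.4 grip 0.004309781333911111 2.5 j6 1.04
board xyz -130.5 -308.3 155.7 world [ 617.3 -181.9  155.7] tool y deg 31.27 F [-0.6  0.8 -0.2] t 9.5 grip 0.9969142059494586 0.0 j6 0.62
foot y [-71.7 -56.6 -48.9] 65 tab y [-70.2 -65.5 -60.8] 70 tabmid+13.5 -52.0
```

View pics/tab2.png

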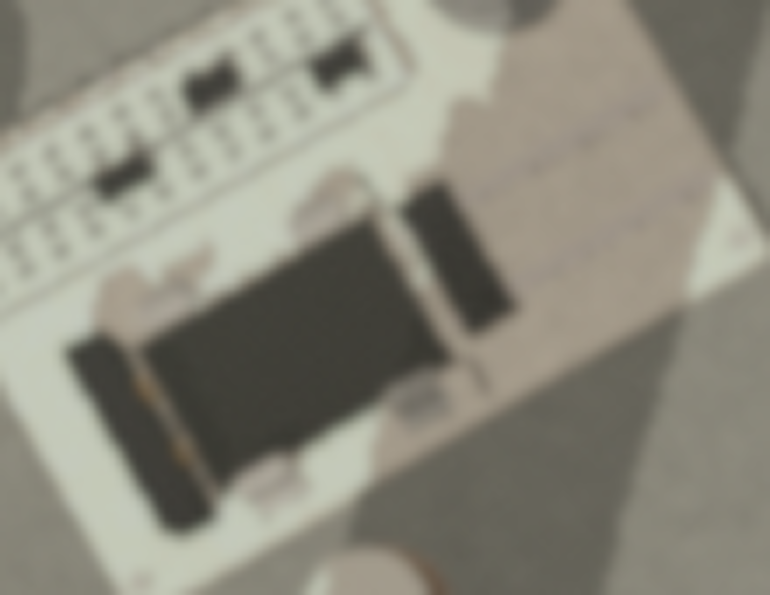

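Tab at crop px (460,255): the stop's inner edge is about 4 mm short of the strokes (365,190)/(483,375). One more nudge.

```bash
python3 -m creep '{"travel":[[43,26,0],[43,26,0],[43,26,0],[43,26,0],[43,26,0],[0,0,40],[0,0,40],[0,0,39],[0,0,0],[0,0,0],[0,0,0]],"twist":[0,0,0,0,0,0,0,0,0,0,0]}' 0 >/dev/null; python3 -c "from h import *; st()"
```

```text
board xyz 1.6 -93.7 39.6 world [618.3  70.2  39.6] tool y deg 31.5 F [-0.2  0.6 -0.2] t 10.65 grip 0.00045607252931703987 0.0 j6 1.02
```

```bash
python3 -m creep '{"travel":[[4,0,3],[4,0,0],[4,0,0],[3,0,0],[2,0,0],[1,0,0],[0,0,0],[0,0,0]],"twist":[0,0,0,0,0,0,0,0]}' >/dev/null; python3 -c "from h import *; st()"
```

```text
board xyz 0.2 -76.9 35.1 world [608.4  83.8  35.1] tool y deg 31.4 F [ 1.4 -5.6  3.8] t 11.45 grip 0.001120950883244134 2.4 j6 1.04
```

```bash
python3 -m creep '{"travel":[[-15,0,0],[0,0,-40],[0,0,-40],[0,0,-40],[-43,-26,0],[-43,-26,0],[-43,-26,0],[-43,-26,0],[-43,-26,0],[0,0,0],[0,0,0]],"twist":[0,0,0,0,0,0,0,0,0,0,0]}' 85 >/dev/null; sed -i 's/tab2.png/tab3.png/' tab.py; python3 tab.py
python3 - <<'E'
from h import *
import tab
d=np.load("top0.npy")
E
```

```text
board xyz -130.5 -305.4 153.7 world [ 615.9 -179.3  153.7] tool y deg 31.27 F [0.6 0.7 0. ] t 12.55 grip 0.9936052125540242 0.0 j6 0.63
foot y [-68.4 -53.1 -43.7] 65 tab y [-66.7 -62.1 -57.4] 71 tabmid+13.5 -48.6
board xyz -129.7 -304.3 153.8 world [ 615.9 -177.9  153.8] tool y deg 31.39 F [-0.1  0.9  0.1] t 12.6 grip 0.9945161745519373 0.0 j6 0.63
foot y [-68.4 -53.4 -44.1] 65 tab y [-66.7 -62.  -57.3] 69 tabmid+13.5 -48.5
```

View pics/tab3.png

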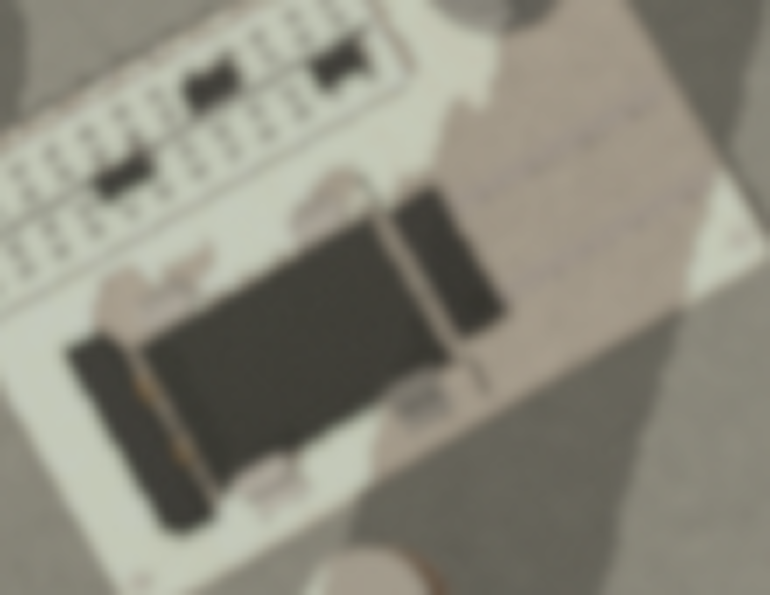

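The tab is at crop px (450,262) and the stop edge is level with the strokes (measured -48.6 against -48.5). Now to the pack.

```bash
python3 -m creep '{"travel":[[0,0,0],[0,0,0],[0,0,0],[0,0,0],[-14,-44,0],[-14,-44,0],[-14,-44,0],[-14,-45,0],[0,0,30],[0,0,30],[0,0,0],[0,0,0]],"twist":[6.9,6.9,6.9,6.9,0,0,0,0,0,0,0,0]}' >/dev/null; python3 -c "
from h import *
st()
im,d=env.camera('scene'); cv2.imwrite('pics/grasp.png',im[190:340,80:280].repeat(3,0).repeat(3,1))"
```

```text
board xyz -311.3 -271.2 94.5 world [ 443.6 -244.3   94.5] tool y deg 3.96 F [-0.2  0.7  0.6] t 13.85 grip 0.9957655410142149 0.0 j6 0.85
```

View pics/grasp.png

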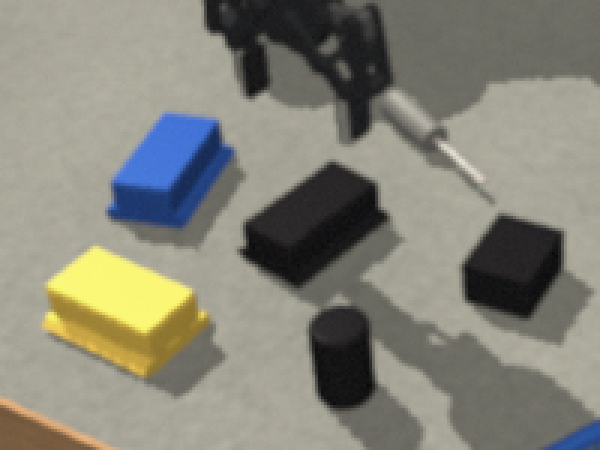

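Picture shows the gripper above the black railed pack (pack at (315,222) in the crop), clear of blue, yellow and relay. Descend and grip.

```bash
python3 -m creep '{"travel":[[-2,-1,30],[0,0,25],[0,0,18],[0,0,9],[0,0,0],[0,0,0]],"twist":[0,0,0,0,0,0]}' >/dev/null; python3 -c "from h import *; st()";  python3 -m creep '{"travel":[[0,0,0],[0,0,0],[0,0,0],[0,0,0],[0,0,0],[0,0,0],[0,0,0]],"twist":[0,0,0,0,0,0,0]}' 30 40 >/dev/null; python3 -c "from h import *; st()"
```

```text
board xyz -313.3 -274.4 13.4 world [ 443.7 -248.1   13.4] tool y deg 3.88 F [0.5 0.  0.3] t 14.5 grip 0.9934576567069207 0.0 j6 0.85
board xyz -313.8 -274.1 13.2 world [ 443.1 -248.1   13.2] tool y deg 3.84 F [-0.9  1.   6. ] t 15.2 grip 0.5286779769995776 41.5 j6 0.85
```

```bash
python3 -m creep '{"travel":[[0,0,-10],[0,0,-40],[0,0,-40],[0,0,-40],[0,0,0]],"twist":[0,0,0,0,0]}' >/dev/null; python3 -c "from h import *; st()"
```

```text
board xyz -312.5 -277.1 148.1 world [ 445.7 -249.9  148.1] tool y deg 3.85 F [ 0.2 -0.2 -1.1] t 15.7 grip 0.5249653275777353 42.0 j6 0.85
```

```bash
python3 -m creep '{"travel":[[0,0,0],[0,0,0],[0,0,0],[0,0,0],[34,39,0],[34,39,0],[34,39,0],[34,39,0],[34,39,0],[34,39,0],[34,39,0],[34,39,0]],"twist":[-6.9,-6.9,-6.9,-6.9,0,0,0,0,0,0,0,0]}' >/dev/null;python3 -m creep '{"travel":[[0,0,0],[0,0,0]],"twist":[0,0]}' >/dev/null; python3 -c "from h import *; st()"
```

```text
board xyz -12.9 -9.1 141.3 world [561.9 134.9 141.3] tool y deg 31.6 F [-0.  -0.6 -1.7] t 17.1 grip 0.5277851254195722 42.2 j6 1.13
```

```bash
python3 -m creep '{"travel":[[7,13,0],[0,0,35],[0,0,30],[0,0,18],[0,0,0],[0,0,0]],"twist":[0,0,0,0,0,0]}' >/dev/null; python3 - <<'E'
from h import *
st()
def inv(P):
    t=q[2]; R=np.array([[np.cos(t),-np.sin(t)],[np.sin(t),np.cos(t)]]); return np.c_[(P[:,:2]*1000-q[:2])@R,P[:,2]*1000]
for n in("scene","top"):
    im,d=env.camera(n); cv2.imwrite(f"pics/{n}_pl.png",im); np.save(f"{n}_pl.npy",d)
    K(n)
    u,v=proj(n,[.568,.149,.06]).astype(int); X=inv(cl(n,d,(u-45,v-45,u+45,v+45)))
    for lo,hi in((38,50),(55,78)):
        Y=X[(abs(X[:,0])<50)&(abs(X[:,1])<60)&(X[:,2]>lo)&(X[:,2]<hi)]
        print(n,lo,len(Y),np.percentile(Y,[2,50,98],axis=0).round(1).tolist() if len(Y) else "")
im=cv2.imread("pics/scene_pl.png"); cv2.imwrite("pics/pl.png",cv2.resize(im[140:260,280:400],(600,600),interpolation=cv2.INTER_CUBIC))
E
```

```text
board xyz -0.1 -4.2 59.4 world [570.3 145.7  59.4] tool y deg 31.35 F [-0.  -0.4 -1.6] t 17.7 grip 0.5294182824904701 42.2 j6 1.15
scene 38 24 [[-28.9, -59.6, 43.8], [1.0, -46.5, 48.5], [26.3, -42.9, 50.0]]
scene 55 250 [[-33.4, -49.7, 55.3], [-3.2, -45.3, 65.8], [29.6, -4.5, 77.6]]
top 38 107 [[-33.4, -59.1, 38.3], [-12.1, 52.5, 40.5], [16.4, 59.8, 49.9]]
top 55 148 [[-29.6, -49.5, 55.2], [-22.7, -20.2, 58.9], [28.4, 39.2, 77.9]]
```

View pics/pl.png

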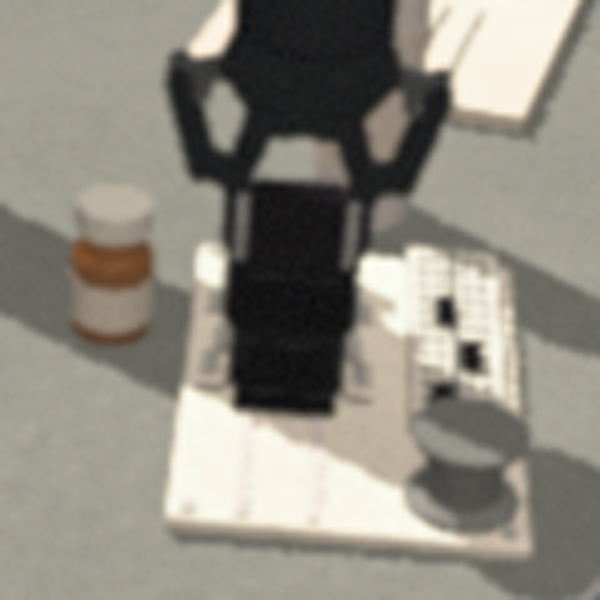

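The picture shows the pack held level over the clips, crop (290,270), well clear of the jar. I'll refine the along-position using the tab as reference.

```bash
python3 - <<'E'
from h import *
def inv(P):
    t=q[2]; R=np.array([[np.cos(t),-np.sin(t)],[np.sin(t),np.cos(t)]]); return np.c_[(P[:,:2]*1000-q[:2])@R,P[:,2]*1000]
n="scene"; d=np.load("scene_pl.npy"); u,v=proj(n,[.568,.149,.06]).astype(int); X=inv(cl(n,d,(u-60,v-45,u+60,v+70)))
E=X[(abs(X[:,0])<20)&(X[:,1]<-35)&(X[:,1]>-53)&(X[:,2]>58)&(X[:,2]<77)]; print("pack end",np.percentile(E[:,1],[10,50,90]).round(1),len(E))
E=E[(abs(E[:,1]-np.median(E[:,1]))<2.5)];print("yaw slope",np.polyfit(E[:,0],E[:,1],1).round(3))
T=X[(abs(X[:,0])<17)&(X[:,1]<-58)&(X[:,1]>-80)&(X[:,2]>28)&(X[:,2]<46)]; print("tab outer face",np.percentile(T[:,1],[10,50,90]).round(1),len(T))
T=X[(abs(X[:,0])<25)&(X[:,1]<-90)&(X[:,1]>-150)&(X[:,2]<20)]; print("plate z",np.median(T[:,2]))
for lo in(58,64,70):
    B=X[(X[:,1]<-38)&(X[:,1]>-52)&(X[:,2]>lo)&(X[:,2]<lo+6)]; print("x ext",lo,np.percentile(B[:,0],[3,97]).round(1))
T=X[(abs(X[:,0])<20)&(X[:,1]>-40)&(X[:,1]<-20)&(X[:,2]>60)&(X[:,2]<95)];print("top z",np.percentile(T[:,2],[10,50,90]).round(1))
B=X[(abs(X[:,0])<25)&(X[:,1]<-38)&(X[:,1]>-52)&(X[:,2]>40)];print("low z",np.percentile(B[:,2],[1,5]).round(1))
E
```

```text
pack end [-48.8 -46.2 -44.5] 117
yaw slope [ 1.4000e-02 -4.6173e+01]
tab outer face [-67.1 -64.1 -62. ] 95
plate z 11.471971858006192
x ext 58 [-27.6  19.3]
x ext 64 [-23.8  18.7]
x ext 70 [-23.6  19.9]
top z [80.4 81.5 83. ]
low z [47.6 50.5]
```

```bash
python3 -m creep '{"travel":[[2.5,0,0],[0,0,6],[0,0,5],[0,0,4],[0,0,2],[0,0,1],[0,0,0],[0,0,0]],"twist":[0,0,0,0,0,0,0,0]}' >/dev/null; python3 -c "from h import *; st()"
```

```text
board xyz 0.4 -0.9 41.3 world [569.  148.7  41.3] tool y deg 31.44 F [ 0.6  0.  -2.2] t 18.6 grip 0.5245015215203402 42.2 j6 1.15
```

```bash
python3 -m creep '{"travel":[[-1,0,1],[0,0,0.5],[0,0,0]],"twist":[0,0,0]}' >/dev/null; python3 -c "from h import *; st()"
```

```text
board xyz 0.5 -2.1 40.0 world [569.7 147.8  40. ] tool y deg 31.43 F [ 0.2  0.  -0. ] t 18.9 grip 0.5303520656724637 42.4 j6 1.15
```

```bash
python3 -m creep '{"travel":[[0,0,0],[0,0,0],[0,0,0],[0,0,0],[0,0,0],[0,0,0]],"twist":[0,0,0,0,0,0]}' 58 >/dev/null; python3 -c "from h import *; st()"; python3 -m creep '{"travel":[[0,0,-10],[0,0,-25],[0,0,-30],[0,0,-30],[0,0,-20],[-43,-26,0],[-43,-26,0],[-43,-26,0],[-43,-26,0],[-43,-26,0],[0,0,0],[0,0,0]],"twist":[0,0,0,0,0,0,0,0,0,0,0,0]}' >/dev/null
cat > pk.py <<'E'
from h import *
import sys
def inv(P):
    t=q[2]; R=np.array([[np.cos(t),-np.sin(t)],[np.sin(t),np.cos(t)]]); return np.c_[(P[:,:2]*1000-q[:2])@R,P[:,2]*1000]
st()
im,d=env.camera("top"); K("top"); u,v=proj("top",[.568,.149,.05]).astype(int); X=inv(cl("top",d,(u-45,v-45,u+45,v+45)))
lo=float(sys.argv[1]); Y=X[(abs(X[:,0])<35)&(abs(X[:,1])<52)&(X[:,2]>lo)&(X[:,2]<lo+14)]
A=np.c_[Y[:,:2],np.ones(len(Y))]; c=np.linalg.lstsq(A,Y[:,2],rcond=None)[0]
print("rect",rect(Y/1000),"z",np.percentile(Y[:,2],[10,50,90]).round(1),"tilt",c.round(3))
T=X[(abs(X[:,0])<18)&(X[:,1]<-53)&(X[:,1]>-80)&(X[:,2]>44)&(X[:,2]<54)]; print("edge",round(np.percentile(T[:,1],[2,98]).mean()+13.5,1))
cv2.imwrite(sys.argv[2],cv2.resize(im[140:225,160:270],(770,595),interpolation=cv2.INTER_CUBIC))
E
python3 pk.py 54 pics/pk1.png
```

```text
board xyz 0.4 -1.9 39.8 world [569.5 147.9  39.8] tool y deg 31.44 F [-0.4  0.5  0.6] t 19.5 grip 0.6757778396081091 0.0 j6 1.15
board xyz -129.6 -217.0 155.4 world [ 570.6 -103.4  155.4] tool y deg 31.28 F [ 0.3  0.3 -0.9] t 20.7 grip 0.6791471038285599 0.0 j6 0.72
rect (array([-0.3, -2. ]), array([45.6, 90.3]), 0.3, 847) z [58.1 60.3 62.2] tilt [7.0000e-03 3.0000e-03 6.0185e+01]
edge -48.5
```

```bash
python3 -m creep '{"travel":[[43,26,0],[43,26,0],[43,26,0],[43,26,0],[43,25,0],[0,0,0],[0,0,40],[0,0,30],[0,0,0],[0,0,0]],"twist":[0,0,0,0,0,0,0,0,0,0]}' 0 >/dev/null; python3 -c "from h import *; st()"
```

```text
board xyz -0.8 -0.8 85.1 world [567.9 148.3  85.1] tool y deg 31.52 F [1.2 0.2 0.9] t 21.75 grip -0.0006762871901343471 0.0 j6 1.15
```

```bash
python3 -m creep '{"travel":[[-1,0.5,8],[0,0,8],[0,0,5],[0,0,2],[0,0,1],[0,0,1],[0,0,0]],"twist":[0,0,0,0,0,0,0]}' >/dev/null; python3 -c "from h import *; st()"
```

```text
board xyz 0.1 -2.8 60.3 world [569.7 147.   60.3] tool y deg 31.44 F [-1.  -0.9  2.5] t 22.45 grip 0.002709177882326423 1.7 j6 1.15
```

```bash
for i in 1 2; do python3 -m creep '{"travel":[[0,0,1],[0,0,1],[0,0,0]],"twist":[0,0,0]}' >/dev/null; python3 -c "from h import *; st()"; done
```

```text
board xyz 0.7 -3.1 59.3 world [570.4 147.   59.3] tool y deg 31.44 F [-1.4 -1.8 10. ] t 22.75 grip -0.0019289925799518231 5.1 j6 1.15
board xyz 0.2 -2.8 55.9 world [569.8 147.   55.9] tool y deg 31.44 F [ 0.3 -0.1  3.3] t 23.05 grip 0.0014101894569395217 1.3 j6 1.15
```

```bash
for i in 1 2; do python3 -m creep '{"travel":[[0,0,1],[0,0,1],[0,0,0]],"twist":[0,0,0]}' >/dev/null; python3 -c "from h import *; st()"; done
```

```text
board xyz 1.1 -2.9 54.7 world [570.7 147.4  54.7] tool y deg 31.45 F [0.4 0.7 7.4] t 23.35 grip 0.001320531300541165 3.6 j6 1.15
board xyz 1.2 -3.0 52.4 world [570.7 147.4  52.4] tool y deg 31.45 F [-0.6 -0.  -1.3] t 23.65 grip 0.0014651863463629898 0.0 j6 1.15
```

```bash
for i in 1 2 3; do python3 -m creep '{"travel":[[0,0,1],[0,0,0]],"twist":[0,0]}' >/dev/null; python3 -c "from h import *; st()"; done
```

```text
board xyz -0.6 -2.5 50.1 world [568.9 146.9  50.1] tool y deg 31.44 F [ 0.3 -0.   0.3] t 23.85 grip 0.0017098921937886559 0.2 j6 1.15
board xyz -0.5 -2.5 49.7 world [569.  146.9  49.7] tool y deg 31.44 F [-0.7 -0.6  3.8] t 24.05 grip 0.0026534637806518956 2.2 j6 1.15
board xyz -0.5 -2.5 49.3 world [569.1 146.9  49.3] tool y deg 31.44 F [-4.2 -1.2  9.7] t 24.25 grip 0.001266929668375486 4.3 j6 1.15
```

It's on the bed (stiff rise at z≈50). I'll back off and verify.

```bash
python3 -m creep '{"travel":[[0,0,-10],[0,0,-25],[0,0,-30],[0,0,-30],[-43,-26,0],[-43,-26,0],[-43,-26,0],[-43,-26,0],[-43,-26,0],[0,0,0],[0,0,0],[0,0,0]],"twist":[0,0,0,0,0,0,0,0,0,0,0,0]}' >/dev/null; python3 pk.py 43 pics/pk2.png
```

```text
board xyz -129.0 -215.9 143.7 world [ 570.5 -102.1  143.7] tool y deg 31.48 F [ 0.3  0.7 -0.5] t 25.45 grip 0.0014352021928467314 0.0 j6 0.72
rect (array([-0.5, -2. ]), array([90.3, 45.5]), 89.6, 823) z [47.5 49.6 51.6] tilt [1.7000e-02 0.0000e+00 4.9557e+01]
edge -48.6
```

```bash
python3 -c "
from rig import env
print(env.job_done())"
```

```text
the job is handed in; nothing more can be done
None
```

The job is handed in; no verdict was returned. By my measurements, the stop's inner edge is within about 0.1 mm of the mark, and the pack is snapped in flat on the bed, about 0.5 mm off centre across and 2 mm along. The last press was about 10 N, and I saw no contact with the bystanders.

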